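Fetch the sample cassette from behind the standards jars

TASK

The black sample cassette lies with its rear edge under the hood of the autosampler dock, behind three standards jars. Stand all three jars upright, out of the way, on the green side mat, then slide the cassette forward out from under the lip, lift it clear by its grip bar and set it down centred and square on the white field of the inspection stage, always keeping it level and not dropping it. Then put each jar back upright in the middle of the dock disc of its own colour, leaving the cassette on the stage.

Things in the scene. Friction and masses are not known exactly. Their poses are not given: they have to be found in the camera images.
- dock: Fixed dark dock, front (-x) towards the robot; origin on the table. Deck x -100 to 160, y -140 to 140 mm, surface 15 mm above the table. Black hood with orange stripe at the rear: lip edge at x = 77, underside 33, top 63 mm above the table; below it side cheeks at y = +/-68 and back wall at x = 115. A low dish (30 mm wide, 8 high) stands at one side of the deck, tweezers lie on the hood
- cassette: Loose black plate 130 x 120 x 12 mm (x, y, z), 0.3 kg, with gold and silver crucibles; origin at centre of underside. Aluminium grip bar on its middle: 50 mm along x, 14 mm thick, 12 to 42 mm above the underside; balanced there. Starts flat on the deck, x nearly along the dock's, rear (+x) 18 to 28 mm under the lip with 6 mm air above: slide it some 40 mm to the dock's -x before lifting
- jar_red: Loose white jar with red lid and red band, upright cylinder 42 mm across, 65 mm high, 0.12 kg (jar masses vary by a fifth); origin at the centre of its underside, z up. Starts on the red disc
- jar_blue: The same kind of jar with blue lid and band; starts on the blue disc
- jar_yellow: The same kind of jar with yellow lid and band; starts on the yellow disc
- disc_red: Flat red disc, 58 mm across, printed on the dock's deck (no noticeable height); origin at its centre on the deck surface. The three discs lie in a row along the dock's y, 78 mm apart, 62 mm in front (-x) of the dock's origin, in any order
- disc_blue: Flat blue disc, as the red one
- disc_yellow: Flat yellow disc, as the red one
- mat: Green side mat, fixed on the table, 240 x 120 mm (x, y), 4 mm thick; origin at the centre of its underside. To the left or the right of the dock; room for the three jars in a row along its x, 70 mm apart
- stage: Inspection stage, fixed: black box 180 x 170 mm (x, y), its top 20 mm above its origin (centre of its underside, on the table), with a white field 130 x 120 mm in the middle that the cassette covers, cassette x along stage x, either way round. On the other side of the dock from the mat
There are look-alikes about, which are no part of the job. Leave any purple look-alike of the cassette alone.

How it is judged:
By the outcome, as a careful person would: the job done as asked, in the order asked, and still so for the second after the job is handed in, with the robot touching nothing.
It also fails if it takes over 139 s, if anything falls off the work surface, if the arm or the gripper's body presses on something with over 40 N, if the wrist force passes 120 N, or if a joint passes its speed limit or range.

ROBOT

A 6-joint arm with a two-finger parallel gripper is mounted at the origin on the work surface. World frame = base frame: x ahead of the robot, y to its left, z up, the work surface at z = 0. Lengths are in mm, angles in rad, forces in N, time in s.
With the tool pointing down it reaches from about 275 to 1000 mm from the base axis. Payload 8.4 kg.
Tool frame: the origin (TCP) lies at the very end of the fingers, on their centre line; the grasp point (between the pads) lies 19 mm behind it; z points along the fingers, y is the direction in which the jaws open and shut (so a half turn about z gives the same grasp; the last joint's range is limited). The gripper opens to 85 mm and grips with 20 to 120 N. Pads are 22 mm wide; open, the fingers measure 114 mm over their backs; the gripper's body (76 mm by 85 mm) begins 54 mm behind the grasp point. The pads swing forward as they close: fully open they stand 13 mm farther back than shut.
Start: joints at [1.212, 0.353, 1.633, -0, 1.155, -0.002], TCP at [218.297, 585.64, 231.281] pointing down, gripper open.
Joint ranges: [-2.63, 2.63], [-0.92, 2.1], [0.06, 2.66], [-1.3, 4.44], [0, 2.69], [-3.02, 3.02]. Speed limits (rad/s): [2.22, 2.22, 2.79, 3.14, 3.14, 3.14].

INTERFACE

Orientations are given as [roll, pitch, yaw] about the fixed x, y, z axes, in that order (R = Rz(yaw) Ry(pitch) Rx(roll)).
In Python, from rig import sense, grab_frame, get_calibration, sign_off, boxes_of, trace gives the robot as it stands.
- The arm moves only by the tool servo_tool, never from a script. Its argument "rows" is a list of rows, each a list of 3 entries, a list of its own where there are three numbers: the finger opening in mm, from 0 to 85.4, then the shift along the tool's x, y, z in mm, then the turn, a rotation vector about the tool's x, y, z in degrees. A call has 1 to 8 rows; each row shifts and turns the commanded pose from where the row before left it, along the tool's axes as they then stand; what a row does not reach is not made up. A row lasts 1/8 s, in which the tool goes at most 62.5 mm and 10.7 degrees, less where a joint would pass 70% of its speed; a pose out of reach is approached as far as the arm can. A call is refused whole if a number of a shift passes 62.5 or a number of a turn 10.7, either way. A call with a gripper value outside its range is refused whole. The fingers move at their own pace and stop on an object; "force" is the grip in N (left out, the last holds). Time passes only in rows, so rows that do not move let the fingers close. It gives the time, the measured TCP pose, the force and the opening at its end, in the units of the state.
- sense(): the state, without advancing time (a new reading comes with each control period).
- grab_frame(name): name is "side" or "top" or "wrist"; returns the picture (400x640x3 uint8, blue, green, red); there is no depth.
- get_calibration(name): a dict with "intrinsics" (3x3 intrinsics, pixels), "k1" (the pictures are not rectified: a ray, as slopes to the right and down, at radius r is drawn at 1 + k1 r^2 times it, then the intrinsics apply), "world_to_cam" (4x4, takes a point from world to camera coordinates). Camera axes: x right, y down, z forward; pixel columns grow to the right and rows downward; lengths in mm; the calibration is good to about 2 mm. A picture is of the moment at which its call begins: read the wrist's pose just before it. get_calibration takes no time and is no camera call; for the wrist camera it gives the pose at the moment of the call.
- sign_off(): hands the job in, once; it reports no verdict.
Trained networks look in the newest picture that a camera, given by its name, has taken for a name from the list of things; names that differ only in an ending like _2 or _b are one class to them, and where a whole thing is asked for, a point or a joint stands for the part that bears it (a point fixed in the world has none). Each returns a list of dicts, best first, with "conf" (0 to 1); they miss things now and then, are a little off and sometimes report something else, mostly with a low value. They report only what shows in the picture. A call takes as long as a camera call. They do not tell look-alikes from the thing itself.
- boxes_of(camera, thing): "centre" ([x, y, z] in mm, in the coordinates of the camera as it stood for that picture, good to about 4 mm: the middle of the surface that is visible of it).
- trace(camera, thing): "mask" (400x640 bool, what is visible of it).
The state is a dict: "clock": time; "qpos": joint angles; "qvel": joint speeds; "joint_efforts": joint torques, N m; "eef_pos": TCP position; "tcp_rot": TCP orientation; "contact_force": force on the tool from outside, world axes, zero at the start; "wrist_torque": the same for the moment, N m; "opening": opening from 0.0 (shut) to 1.0 (fully open).
Only numpy, scipy, OpenCV 4.12 (cv2) and the standard library are available. Lean on these libraries where they do the work, as an engineer would, in place of code of your own. Each camera call takes 0.05 s, during which the arm holds its last target. There are 200 camera calls.

## Working session

There is one attempt and no reset: what is moved stays moved. The work goes in short steps, Python scripts to look and compute and a tool call to move; the robot and the scene stay as the last step left them, time stands still between calls to the robot, and variables do not carry over. Pictures are saved under pics/ and viewed, about 12 in all and at most 16, crops included, and the job is handed in when it is done.

Besides the shell and the picture viewer there is one more tool, called after "Request:" by a JSON object that holds its "op" and its "data". servo_tool: Moves the arm, as the interface text tells. Its arguments: {"type":"object","properties":{"rows":{"type":"array","items":{"type":"array"}},"force":{"type":"number"}},"required":["rows"]}

```bash
ls; mkdir -p pics; cat > h.py <<'E'
import numpy as np, cv2
from rig import *
E
python3 - <<'E'
from h import *
s=sense(); print({k:np.round(v,3).tolist() for k,v in s.items()})
for c in ("top","side","wrist"):
    im=grab_frame(c); cv2.imwrite(f"pics/{c}0.png",im)
    K=get_calibration(c); print(c,K["k1"],np.round(K["intrinsics"],1).tolist(),np.round(K["world_to_cam"],3).tolist())
    Ti=np.linalg.inv(K["world_to_cam"])
    for t in ("dock","cassette","jar_red","jar_blue","jar_yellow","disc_red","disc_blue","disc_yellow","mat","stage"):
        if c=="wrist": continue
        for d in boxes_of(c,t):
            p=np.array(d["centre"]); w=Ti@np.r_[p,1]
            print(c,t,round(d["conf"],2),w[:3].round(0))
E
```

```text
pics
{'clock': 0.0, 'qpos': [1.212, 0.354, 1.634, -0.0, 1.155, -0.002], 'qvel': [0.0, -0.0, -0.0, -0.001, -0.001, 0.001], 'joint_efforts': [-0.005, -60.524, -34.207, -0.0, 0.009, -0.0], 'eef_pos': [218.144, 585.204, 230.57], 'tcp_rot': [-3.14, 0.0, 2.785], 'contact_force': [-0.174, 0.432, 0.314], 'wrist_torque': [-0.003, 0.008, 0.013], 'opening': 0.999}
top -0.08166223519773108 [[476.7, 0.0, 326.6], [0.0, 476.7, 201.1], [0.0, 0.0, 1.0]] [[0.017, -1.0, 0.002, -4.238], [-0.998, -0.017, -0.066, 488.602], [0.066, -0.001, -0.998, 1123.212], [0.0, 0.0, 0.0, 1.0]]
top dock 0.85 [664. -40.  15.]
top cassette 0.8 [ 312. -157.   12.]
top cassette 0.77 [619. -38.  24.]
top jar_red 0.58 [ 535. -124.   82.]
top jar_blue 0.67 [528. -36.  80.]
top jar_yellow 0.79 [527.  33.  85.]
top disc_red 0.64 [ 523. -108.   15.]
top disc_blue 0.55 [518. -51.  13.]
top disc_yellow 0.45 [526.  22.  12.]
top mat 0.65 [523.  24.  12.]
top mat 0.59 [524. 337.   3.]
top stage 0.71 [ 504. -370.   21.]
side -0.1282235441359846 [[511.2, 0.0, 316.8], [0.0, 511.2, 191.6], [0.0, 0.0, 1.0]] [[1.0, -0.018, 0.009, -477.891], [-0.004, -0.615, -0.789, 53.077], [0.02, 0.789, -0.614, 1296.258], [0.0, 0.0, 0.0, 1.0]]
side dock 0.85 [ 669. -118.   22.]
side dock 0.39 [ 533. -139.   60.]
side cassette 0.85 [616. -46.  31.]
side cassette 0.72 [ 312. -168.   12.]
side jar_red 0.68 [ 534. -139.   63.]
side jar_blue 0.77 [527. -56.  68.]
side jar_blue 0.73 [ 668. -118.   23.]
side jar_yellow 0.6 [522.  21.  66.]
side disc_blue 0.45 [508. -51.   9.]
side disc_yellow 0.66 [527. -50.  69.]
side mat 0.62 [516. 333.   5.]
side stage 0.72 [ 501. -389.   15.]
wrist -0.036193825011067084 [[309.5, 0.0, 317.0], [0.0, 309.5, 199.9], [0.0, 0.0, 1.0]] [[0.349, 0.937, -0.001, -624.783], [0.899, -0.335, 0.284, -37.218], [0.265, -0.1, -0.959, 378.72], [0.0, 0.0, 0.0, 1.0]]
```

View pics/top0.png

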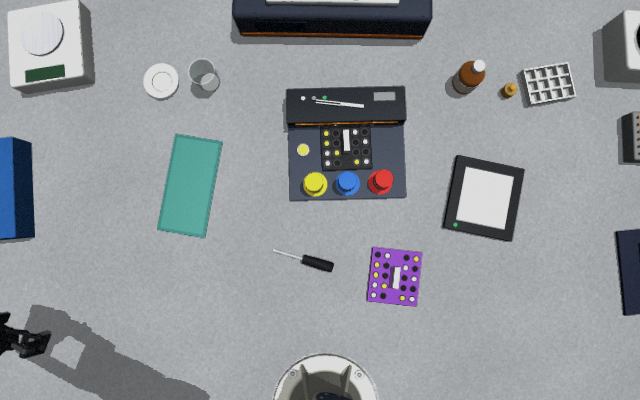

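View pics/side0.png

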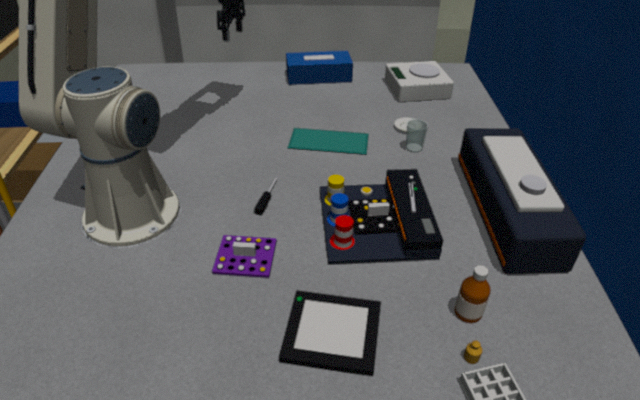

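Top view: jars yellow (315,184), blue (347,182), red (380,181). The black cassette is at (346,147), the purple look-alike at (395,277), and the yellow dish, a look-alike for the disc, at (303,150). The second large hooded instrument at (332,18) is another look-alike. The mat is at (190,186) and the stage at (484,198). I choose the black cassette under the hood with the orange stripe, and the green mat at (190,186).

```bash
cat >> h.py <<'E'
def w2p(cal,P):
    T=cal["world_to_cam"]; P=np.atleast_2d(P).astype(float); c=P@T[:3,:3].T+T[:3,3]
    s=c[:,:2]/c[:,2:]; s=s*(1+cal["k1"]*(s**2).sum(1,keepdims=True)); K=cal["intrinsics"]
    return s@np.diag([K[0,0],K[1,1]])+[K[0,2],K[1,2]]
def p2w(cal,uv,z):
    K=np.array(cal["intrinsics"]); uv=np.array(uv,float).reshape(-1,1,2)
    n=cv2.undistortPointsIter(uv,K,np.array([cal["k1"],0,0,0.]),None,None,(3,50,1e-10)).reshape(-1,2)
    T=np.array(cal["world_to_cam"]); R=T[:3,:3]; o=-R.T@T[:3,3]; d=np.c_[n,np.ones(len(n))]@R
    return (o+d*((z-o[2])/d[:,2])[:,None])[:,:2]
def rect(cal,mask,z):
    cs,_=cv2.findContours(mask.astype(np.uint8),cv2.RETR_EXTERNAL,cv2.CHAIN_APPROX_NONE)
    c=max(cs,key=cv2.contourArea).reshape(-1,2)
    (x,y),(w,h),a=cv2.minAreaRect(p2w(cal,c,z).astype(np.float32)); return np.round([x,y,w,h,a],1)
def blob(m,n=20):
    k,l,st,ce=cv2.connectedComponentsWithStats(m.astype(np.uint8)); 
    return [(st[i,4],ce[i].round(1)) for i in range(1,k) if st[i,4]>=n]
E
python3 - <<'E'
from h import *
im=cv2.imread("pics/top0.png"); cal=get_calibration("top"); hsv=cv2.cvtColor(im,cv2.COLOR_BGR2HSV)
H,S,V=[hsv[...,i].astype(int) for i in range(3)]
def win(m,x0,y0,x1,y1):
    o=np.zeros_like(m); o[y0:y1,x0:x1]=m[y0:y1,x0:x1]; return o
print("mat",rect(cal,win((H>75)&(H<95)&(S>80),150,125,230,245),4))
print("white",rect(cal,win((V>200)&(S<40),450,155,520,240),20), "stage",rect(cal,win((V<75),440,150,530,245),20))
for n,m in dict(yellow=(H>22)&(H<35)&(S>150)&(V>120),blue=(H>100)&(H<118)&(S>130)&(V>100),red=((H<6)|(H>174))&(S>150)&(V>100)).items():
    for a,c in blob(win(m,285,130,410,205)): print(n,a,c,p2w(cal,c,80).round(1),p2w(cal,c,23).round(1))
m=win((V>170)&(S<40),325,120,370,165)
for a,c in blob(m,30): print("bar",a,c,p2w(cal,c,57).round(1))
print("bar",rect(cal,m,57))
g=im[80:205,280:412]; cv2.imwrite("pics/crop.png",cv2.resize(g,None,fx=4.5,fy=4.5,interpolation=cv2.INTER_CUBIC))
grab_frame("top")
for t in("dock","cassette","stage"):
    for d in trace("top",t): print(t,round(d["conf"],2),rect(cal,d["mask"],15))
E
```

```text
mat [523.4 339.3 119.1 239.2  81.4]
white [ 503.6 -376.3  118.4  127.5   79.7] stage [ 503.1 -373.1  173.5  180.7   79.2]
yellow 54 [302.7 149.2] [[601.8  60.3]] [[611.8  63.2]]
yellow 417 [314.8 183.5] [[523.8  31.3]] [[529.7  32.7]]
blue 437 [347.6 182.5] [[527.3 -42.9]] [[533.4 -45.4]]
red 425 [380.9 180.9] [[ 532.3 -118.3]] [[ 538.6 -124.8]]
bar 119 [346. 140.] [[629.2 -38.8]]
bar [629.2 -38.8  48.   12.6   4.8]
dock 0.73 [631.6 -39.3 279.5 292.2   1.5]
cassette 0.87 [ 313.  -159.9  120.8  130.4   84.5]
cassette 0.75 [620.5 -40.  113.1 120.9   3.7]
stage 0.6 [ 503.7 -375.6  177.3  183.3   80.3]
```

View pics/crop.png

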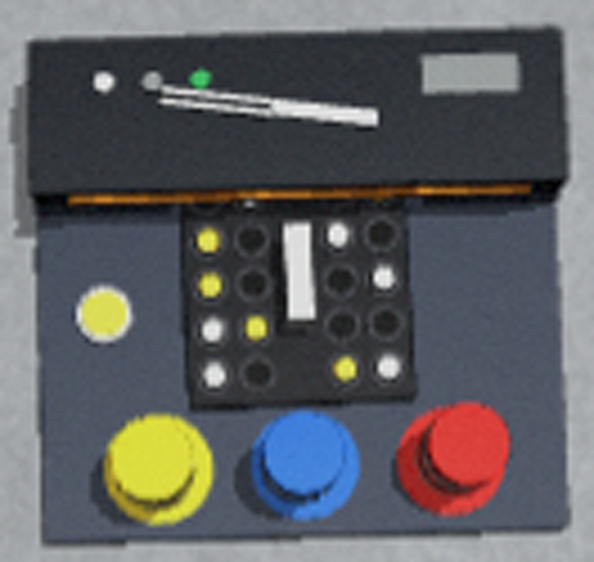

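The crop confirms the black cassette: bar at crop (298,270), rear under the orange-striped lip, jars in front in the order yellow, blue, red, and the dish as a separate small thing at (103,313). I'll move over the dock for a close wrist look.

Request:
{"op": "servo_tool", "data": {"rows": [[85,[0,0,0],[0,0,9.9]],[85,[0,0,0],[0,0,9.9]],[85,[0,0,0],[0,0,9.8]],[85,[-49,-9,0],[0,0,0]],[85,[-49,-9,0],[0,0,0]],[85,[-49,-9,0],[0,0,0]],[85,[-49,-9,0],[0,0,0]],[85,[-49,-9,0],[0,0,0]]]}}

```text
clock: 2.35
eef_pos: [341.8, 367.6, 231.5]
tcp_rot: [3.141, 0.0, 2.268]
contact_force: [1.4, 0.3, 1.0]
opening: 0.996
```

Request:
{"op": "servo_tool", "data": {"rows": [[85,[-49,-9,0],[0,0,0]],[85,[-49,-9,0],[0,0,0]],[85,[-49,-9,0],[0,0,0]],[85,[-49,-9,0],[0,0,0]],[85,[-49,-9,0],[0,0,0]],[85,[-49,-9,0],[0,0,0]],[85,[-49,-9,0],[0,0,0]],[85,[-49,-9,0],[0,0,0]]]}}

```text
clock: 3.35
eef_pos: [538.4, 20.7, 231.5]
tcp_rot: [3.141, 0.0, 2.268]
contact_force: [-0.8, 0.6, -0.0]
opening: 0.995
```

Request:
{"op": "servo_tool", "data": {"rows": [[85,[-46,-10,0],[0,0,0]],[85,[0,0,0],[0,0,0]],[85,[0,0,0],[0,0,0]]]}}

```text
clock: 3.72
eef_pos: [559.1, -19.2, 231.1]
tcp_rot: [-3.141, -0.001, 2.267]
contact_force: [1.0, 0.2, 0.0]
opening: 0.992
```

```bash
python3 - <<'E'
from h import *
s=sense(); print(s["clock"],s["eef_pos"],s["tcp_rot"])
cal=get_calibration("wrist"); im=grab_frame("wrist"); cv2.imwrite("pics/w1.png",im); np.save("w1.npy",cal,allow_pickle=True)
E
```

```text
3.725 [559.11899642 -19.1878133  231.07819437] [-3.14128152e+00 -7.39501045e-04  2.26747324e+00]
```

View pics/w1.png

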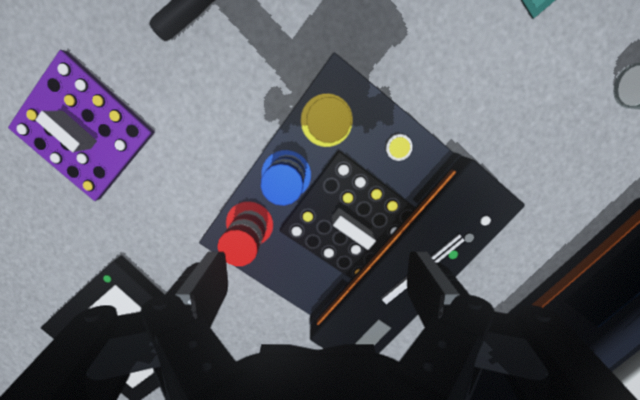

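Wrist view: lids at yellow (326,119), blue (283,184) and red (237,247), deck front corners at (202,242) and (334,54), and the bar at (354,231). I'll fit the dock pose and check it with an overlay.

```bash
cat > fit.py <<'E'
from h import *
from scipy.optimize import least_squares
cw=np.load("w1.npy",allow_pickle=True).item(); ct=get_calibration("top")
obs=[(cw,(202,242),(-100,-140,15)),(cw,(334,54),(-100,140,15)),(cw,(326,119),(-62,78,80)),(cw,(283,184),(-62,0,80)),(cw,(237,247),(-62,-78,80)),
(ct,(289,200.5),(-100,140,15)),(ct,(406,198),(-100,-140,15))]
def X(p,P):
    P=np.atleast_2d(P).astype(float); c,s=np.cos(p[2]),np.sin(p[2])
    return np.c_[P[:,0]*c-P[:,1]*s+p[0],P[:,0]*s+P[:,1]*c+p[1],P[:,2]]
def f(p): return np.concatenate([(w2p(c,X(p,P))[0]-u)*(1.2 if c is cw else 2.3) for c,u,P in obs])
r=least_squares(f,[590,-40,.05],loss="soft_l1",f_scale=2,x_scale=[10,10,.05]); p=r.x
print(p.round(3),np.degrees(p[2]).round(2)); print(f(p).reshape(-1,2).round(1).tolist())
np.save("dock.npy",p)
im=cv2.imread("pics/w1.png"); b=cv2.resize(im,None,fx=3,fy=3,interpolation=cv2.INTER_CUBIC)
t=np.linspace(0,2*np.pi,60)
def dr(P,col): cv2.polylines(b,[(w2p(cw,X(p,P))*3+1).round().astype(int)],True,col,1)
dr([(-100,-140,15),(-100,140,15),(77,140,15),(77,-140,15)],(0,255,0))
dr([(77,-140,63),(77,140,63),(160,140,63),(160,-140,63)],(0,255,0))
for y in(-78,0,78):
    for R,z in((29,15),(21,80)): dr(np.c_[-62+R*np.cos(t),y+R*np.sin(t),0*t+z],(255,255,255) if z==80 else (0,255,0))
cv2.imwrite("pics/o1.png",b[120:1020,580:1400][:, :800])
for y in(78,0,-78): print(y,X(p,(-62,y,15)).round(1))
# bar & cassette in wrist
hsv=cv2.cvtColor(im,cv2.COLOR_BGR2HSV); m=(hsv[...,2]>150)&(hsv[...,1]<50); k=np.zeros_like(m); k[205:255,325:385]=m[205:255,325:385]
n,l,st,ce=cv2.connectedComponentsWithStats(k.astype(np.uint8)); i=1+np.argmax(st[1:,4]); print("bar",ce[i],rect(cw,l==i,57),p2w(cw,ce[i],57))
E
python3 fit.py
```

```text
[ 5.94653e+02 -4.01360e+01  5.20000e-02] 2.95
[[-4.6, 0.9], [-0.0, -6.1], [3.6, 2.5], [-3.4, 3.5], [0.0, -1.9], [-0.6, 1.0], [-1.3, -2.6]]
78 [[528.7  34.6  15. ]]
0 [[532.7 -43.3  15. ]]
-78 [[ 536.8 -121.2   15. ]]
bar [353.75849057 232.3       ] [628.4 -38.3  49.6  13.9   3.8] [[627.82314338 -38.22318532]]
```

View pics/o1.png

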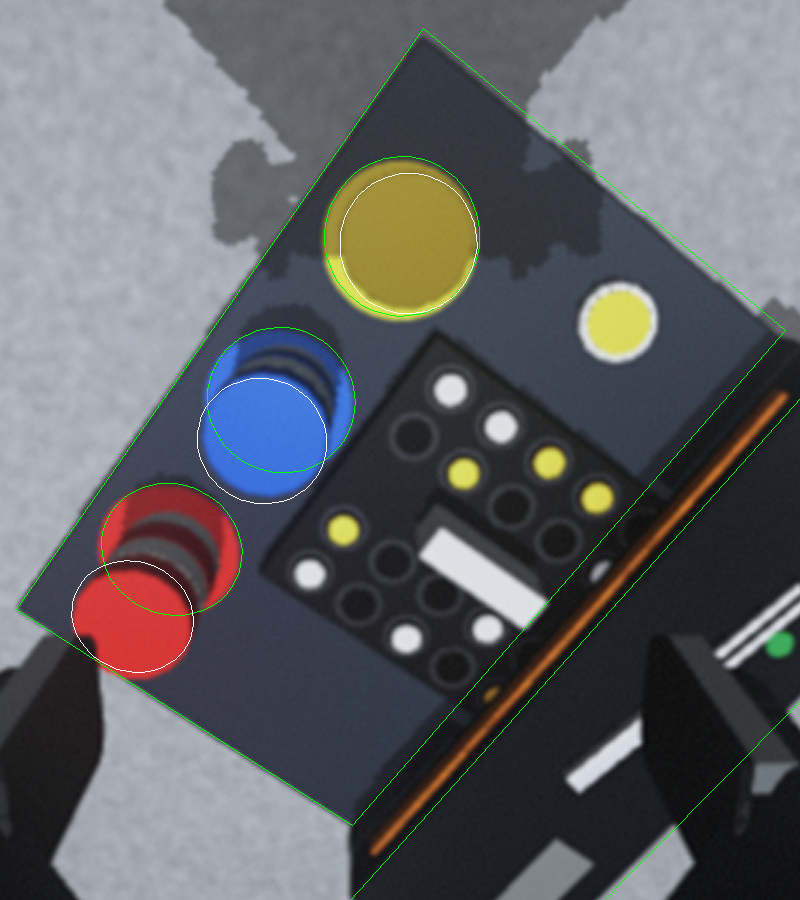

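The overlay agrees to within about 2 mm: discs and lids lie on the predicted circles. Grasping the yellow jar.

Request:
{"op": "servo_tool", "data": {"rows": [[85,[30,6,0],[0,0,0]],[85,[31,5,0],[0,0,0]],[85,[0,0,40],[0,0,0]],[85,[0,0,45],[0,0,0]],[85,[0,0,45],[0,0,0]],[85,[0,0,35],[0,0,0]],[85,[0,0,20],[0,0,0]],[85,[0,0,6],[0,0,0]]]}}

```text
clock: 4.78
eef_pos: [527.5, 35.4, 39.3]
tcp_rot: [-3.14, -0.001, 2.27]
contact_force: [-0.1, -0.7, -0.4]
opening: 0.993
```

Request:
{"op": "servo_tool", "data": {"rows": [[30,[0,0,0],[0,0,0]],[30,[0,0,0],[0,0,0]],[30,[0,0,0],[0,0,0]],[30,[0,0,0],[0,0,0]],[30,[0,0,0],[0,0,0]]], "force": 40}}

```text
clock: 5.4
eef_pos: [529.5, 34.5, 41.4]
tcp_rot: [3.14, 0.001, 2.268]
contact_force: [-1.3, 1.0, 6.6]
opening: 0.48
```

Request:
{"op": "servo_tool", "data": {"rows": [[30,[0,0,-20],[0,0,0]],[30,[0,0,-40],[0,0,0]],[30,[0,0,-40],[0,0,0]],[30,[10,12,-10],[0,0,0]],[30,[30,38,0],[0,0,0]],[30,[35,45,0],[0,0,0]],[30,[35,45,0],[0,0,0]],[30,[35,45,0],[0,0,0]]]}}

```text
clock: 6.4
eef_pos: [577.1, 266.7, 149.3]
tcp_rot: [-3.141, -0.0, 2.268]
contact_force: [1.3, -1.6, -1.7]
opening: 0.482
```

Request:
{"op": "servo_tool", "data": {"rows": [[30,[25,33,0],[0,0,0]],[30,[15,20,0],[0,0,0]],[30,[0,0,20],[0,0,0]],[30,[0,0,35],[0,0,0]],[30,[0,0,35],[0,0,0]],[30,[0,0,20],[0,0,0]],[30,[0,0,8],[0,0,0]],[30,[0,0,0],[0,0,0]]]}}

```text
clock: 7.4
eef_pos: [592.5, 328.8, 32.3]
tcp_rot: [-3.141, -0.0, 2.268]
contact_force: [-1.0, 0.8, -0.9]
opening: 0.485
```

Request:
{"op": "servo_tool", "data": {"rows": [[30,[0,0,2],[0,0,0]],[30,[0,0,1],[0,0,0]],[45,[0,0,0],[0,0,0]],[60,[0,0,0],[0,0,0]],[85,[0,0,0],[0,0,0]],[85,[0,0,0],[0,0,0]],[85,[0,0,-20],[0,0,0]],[85,[0,0,-40],[0,0,0]]]}}

```text
clock: 8.4
eef_pos: [591.5, 328.5, 89.5]
tcp_rot: [-3.139, -0.001, 2.268]
contact_force: [0.2, 0.6, 0.3]
opening: 0.998
```

Request:
{"op": "servo_tool", "data": {"rows": [[85,[0,0,-40],[0,0,0]],[85,[-25,-29,0],[0,0,0]],[85,[-40,-46,0],[0,0,0]],[85,[-40,-46,0],[0,0,0]],[85,[-40,-46,0],[0,0,0]],[85,[-40,-46,0],[0,0,0]],[85,[-40,-46,0],[0,0,0]],[85,[-22,-26,0],[0,0,0]]]}}

```text
clock: 9.4
eef_pos: [532.4, -45.9, 130.8]
tcp_rot: [3.141, 0.001, 2.266]
contact_force: [1.0, -0.4, -0.3]
opening: 0.999
```

Request:
{"op": "servo_tool", "data": {"rows": [[85,[0,0,30],[0,0,0]],[85,[0,0,30],[0,0,0]],[85,[0,0,20],[0,0,0]],[85,[0,0,6],[0,0,0]],[85,[0,0,0],[0,0,0]]]}}

```text
clock: 10.02
eef_pos: [533.0, -43.3, 44.0]
tcp_rot: [3.141, 0.0, 2.268]
contact_force: [-0.6, 0.7, 0.7]
opening: 0.996
```

Request:
{"op": "servo_tool", "data": {"rows": [[85,[0,0,3],[0,0,0]],[30,[0,0,0],[0,0,0]],[30,[0,0,0],[0,0,0]],[30,[0,0,0],[0,0,0]],[30,[0,0,0],[0,0,0]],[30,[0,0,0],[0,0,0]]]}}

```text
clock: 10.78
eef_pos: [532.8, -43.3, 40.7]
tcp_rot: [3.141, 0.0, 2.268]
contact_force: [-1.1, -0.4, 5.7]
opening: 0.479
```

Request:
{"op": "servo_tool", "data": {"rows": [[30,[0,0,-20],[0,0,0]],[30,[0,0,-40],[0,0,0]],[30,[0,0,-40],[0,0,0]],[30,[20,16,-10],[0,0,0]],[30,[40,32,0],[0,0,0]],[30,[45,35,0],[0,0,0]],[30,[45,35,0],[0,0,0]],[30,[45,35,0],[0,0,0]]]}}

```text
clock: 11.78
eef_pos: [524.3, 206.1, 150.3]
tcp_rot: [3.142, 0.0, 2.268]
contact_force: [1.1, -1.0, -1.6]
opening: 0.482
```

Request:
{"op": "servo_tool", "data": {"rows": [[30,[45,35,0],[0,0,0]],[30,[40,33,0],[0,0,0]],[30,[20,17,0],[0,0,0]],[30,[0,0,20],[0,0,0]],[30,[0,0,35],[0,0,0]],[30,[0,0,35],[0,0,0]],[30,[0,0,20],[0,0,0]],[30,[0,0,8],[0,0,0]]]}}

```text
clock: 12.78
eef_pos: [522.1, 338.8, 31.2]
tcp_rot: [-3.14, -0.0, 2.268]
contact_force: [1.0, -0.6, -1.2]
opening: 0.479
```

Request:
{"op": "servo_tool", "data": {"rows": [[30,[0,0,2],[0,0,0]],[30,[0,0,0],[0,0,0]],[45,[0,0,0],[0,0,0]],[60,[0,0,0],[0,0,0]],[85,[0,0,0],[0,0,0]],[85,[0,0,0],[0,0,0]],[85,[0,0,-20],[0,0,0]],[85,[0,0,-40],[0,0,0]]]}}

```text
clock: 13.78
eef_pos: [521.5, 338.9, 90.6]
tcp_rot: [-3.139, -0.0, 2.268]
contact_force: [1.0, 0.6, -1.0]
opening: 0.996
```

Request:
{"op": "servo_tool", "data": {"rows": [[85,[0,0,-40],[0,0,0]],[85,[-22,-18,0],[0,0,0]],[85,[-45,-35,0],[0,0,0]],[85,[-45,-35,0],[0,0,0]],[85,[-45,-35,0],[0,0,0]],[85,[-45,-35,0],[0,0,0]],[85,[-45,-35,0],[0,0,0]],[85,[-45,-35,0],[0,0,0]]]}}

```text
clock: 14.78
eef_pos: [535.5, -32.6, 131.9]
tcp_rot: [3.14, 0.001, 2.268]
contact_force: [0.4, 0.7, -0.8]
opening: 0.995
```

Request:
{"op": "servo_tool", "data": {"rows": [[85,[-45,-35,0],[0,0,0]],[85,[-25,-22,0],[0,0,0]],[85,[0,0,30],[0,0,0]],[85,[0,0,30],[0,0,0]],[85,[0,0,22],[0,0,0]],[85,[0,0,7],[0,0,0]],[85,[0,0,0],[0,0,0]]]}}

```text
clock: 15.65
eef_pos: [536.7, -121.1, 42.0]
tcp_rot: [3.141, 0.0, 2.268]
contact_force: [0.5, -0.1, -0.5]
opening: 0.993
```

Request:
{"op": "servo_tool", "data": {"rows": [[85,[0,0,1],[0,0,0]],[30,[0,0,0],[0,0,0]],[30,[0,0,0],[0,0,0]],[30,[0,0,0],[0,0,0]],[30,[0,0,0],[0,0,0]],[30,[0,0,0],[0,0,0]]]}}

```text
clock: 16.4
eef_pos: [536.6, -121.1, 40.8]
tcp_rot: [3.141, 0.0, 2.268]
contact_force: [-1.8, 0.6, 6.4]
opening: 0.481
```

Request:
{"op": "servo_tool", "data": {"rows": [[30,[0,0,-20],[0,0,0]],[30,[0,0,-40],[0,0,0]],[30,[0,0,-40],[0,0,0]],[30,[24,14,-10],[0,0,0]],[30,[50,29,0],[0,0,0]],[30,[50,29,0],[0,0,0]],[30,[50,29,0],[0,0,0]],[30,[50,29,0],[0,0,0]]]}}

```text
clock: 17.4
eef_pos: [491.6, 135.8, 150.3]
tcp_rot: [3.141, 0.0, 2.268]
contact_force: [1.1, 0.1, -0.9]
opening: 0.485
```

Request:
{"op": "servo_tool", "data": {"rows": [[30,[50,29,0],[0,0,0]],[30,[50,29,0],[0,0,0]],[30,[50,29,0],[0,0,0]],[30,[40,22,0],[0,0,0]],[30,[0,0,20],[0,0,0]],[30,[0,0,35],[0,0,0]],[30,[0,0,35],[0,0,0]],[30,[0,0,20],[0,0,0]]]}}

```text
clock: 18.4
eef_pos: [452.7, 349.1, 38.3]
tcp_rot: [-3.139, -0.0, 2.268]
contact_force: [0.6, 0.6, -1.2]
opening: 0.481
```

Request:
{"op": "servo_tool", "data": {"rows": [[30,[0,0,8],[0,0,0]],[30,[0,0,2],[0,0,0]],[30,[0,0,0],[0,0,0]]]}}

```text
clock: 18.77
eef_pos: [454.2, 350.1, 31.0]
tcp_rot: [3.141, 0.0, 2.268]
contact_force: [1.0, 0.3, -0.8]
opening: 0.484
```

Request:
{"op": "servo_tool", "data": {"rows": [[30,[0,0,1],[0,0,0]],[45,[0,0,0],[0,0,0]],[60,[0,0,0],[0,0,0]],[85,[0,0,0],[0,0,0]],[85,[0,0,0],[0,0,0]],[85,[0,0,-20],[0,0,0]],[85,[0,0,-50],[0,0,0]],[85,[0,0,-50],[0,0,0]]]}}

```text
clock: 19.77
eef_pos: [453.4, 349.5, 150.3]
tcp_rot: [-3.141, -0.0, 2.268]
contact_force: [0.4, 0.6, 0.9]
opening: 0.995
```

Request:
{"op": "servo_tool", "data": {"rows": [[85,[0,0,-50],[0,0,0]],[85,[0,0,0],[0,0,-10.7]],[85,[0,0,0],[0,0,-10.7]],[85,[0,0,0],[0,0,-10.7]],[85,[0,0,0],[0,0,-10.7]],[85,[0,0,0],[0,0,-10.7]],[85,[-10,-49,0],[0,0,0]],[85,[-10,-50,0],[0,0,0]]]}}

```text
clock: 20.78
eef_pos: [479.7, 251.4, 199.2]
tcp_rot: [-3.142, 0.0, -3.079]
contact_force: [-0.8, -0.0, 1.1]
opening: 0.992
```

Request:
{"op": "servo_tool", "data": {"rows": [[85,[-10,-50,0],[0,0,0]],[85,[-10,-50,0],[0,0,0]],[85,[-10,-50,0],[0,0,0]],[85,[-10,-50,0],[0,0,0]],[85,[-10,-50,0],[0,0,0]],[85,[-10,-47,0],[0,0,0]],[85,[0,0,0],[0,0,0]],[85,[0,0,0],[0,0,0]]]}}

```text
clock: 21.78
eef_pos: [557.1, -40.5, 199.1]
tcp_rot: [3.141, -0.001, -3.082]
contact_force: [0.4, -0.2, 0.1]
opening: 0.996
```

```bash
python3 - <<'E'
from h import *
s=sense(); print(s["clock"],s["eef_pos"].round(1),s["tcp_rot"].round(4))
cal=get_calibration("wrist"); im=grab_frame("wrist"); cv2.imwrite("pics/w2.png",im); np.save("w2.npy",cal,allow_pickle=True)
t=grab_frame("top"); cv2.imwrite("pics/t2.png",t)
c=np.vstack([cv2.resize(t[110:220,150:420],None,fx=2.37,fy=2.37),im[:320]]); cv2.imwrite("pics/v2.png",c)
E
```

```text
21.775 [557.1 -40.5 199.1] [ 3.1412e+00 -6.0000e-04 -3.0821e+00]
```

View pics/v2.png

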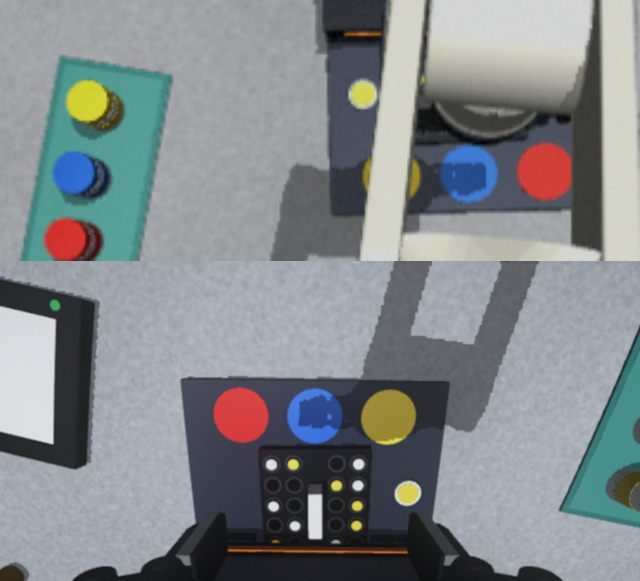

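The jars stand upright on the mat at v2 (90,102), (80,174) and (72,240), and the discs are now bare at (240,415), (315,415) and (388,417). I'll measure the discs, bar and stage from here.

```bash
cat > m2.py <<'E'
from h import *
import sys
def meas(imf,calf,barwin):
    im=cv2.imread(imf); cal=np.load(calf,allow_pickle=True).item() if isinstance(calf,str) else calf
    hsv=cv2.cvtColor(im,cv2.COLOR_BGR2HSV); H,S,V=[hsv[...,i].astype(int) for i in range(3)]
    D={}
    for n,m in dict(yellow=(H>20)&(H<36)&(S>110)&(V>80),blue=(H>98)&(H<120)&(S>125)&(V>70),red=((H<6)|(H>174))&(S>150)&(V>80)).items():
        cs,_=cv2.findContours(m.astype(np.uint8),cv2.RETR_EXTERNAL,cv2.CHAIN_APPROX_NONE)
        c=max(cs,key=cv2.contourArea); (x,y),r=cv2.minEnclosingCircle(p2w(cal,c.reshape(-1,2),15).astype(np.float32))
        e=cv2.fitEllipse(c); D[n]=p2w(cal,e[0],15)[0]; print(n,np.round([x,y,2*r],1),D[n].round(1))
    x0,y0,x1,y1=barwin; m=(V>165)&(S<45); k=np.zeros_like(m); k[y0:y1,x0:x1]=m[y0:y1,x0:x1]
    n,l,st,ce=cv2.connectedComponentsWithStats(k.astype(np.uint8)); i=1+np.argmax(st[1:,4])
    print("bar",ce[i].round(1),rect(cal,l==i,57)); d=D["red"]-D["yellow"]; print("row",np.linalg.norm(d).round(1),"yaw",np.degrees(np.arctan2(d[0],-d[1])).round(2))
    return D
if __name__=="__main__":
    meas("pics/w2.png","w2.npy",(300,215,330,285))
    im=cv2.imread("pics/w2.png"); cal=np.load("w2.npy",allow_pickle=True).item()
    m=(im.min(2)<70)&(np.arange(400)[:,None]<283)
    for u in([181,118],[449,121]): print("deckfront",p2w(cal,u,15).round(1))
    print("cass front corners",p2w(cal,[[261,186],[371,186]],27).round(1))
    print("lip",p2w(cal,[[228,287],[407,287]],33).round(1))
E
python3 m2.py
```

```text
yellow [529.1  32.8  58.5] [528.4  32.7]
blue [533.  -44.7  59.7] [532.1 -44.9]
red [ 536.4 -122.6   57.9] [ 535.7 -122.6]
bar [314.6 255.2] [628.3 -39.   48.   13.3   3.6]
row 155.5 yaw 2.69
deckfront [[ 502.3 -183.9]]
deckfront [[489.   91.3]]
cass front corners [[566.4 -98.7]
 [559.5  15.9]]
lip [[ 685.4 -134.5]
 [ 673.2   68.7]]
```

Request:
{"op": "servo_tool", "data": {"rows": [[50,[-35,-1,0],[0,0,-0.3]],[50,[-36,-1,0],[0,0,0]],[50,[0,0,45],[0,0,0]],[50,[0,0,45],[0,0,0]],[50,[0,0,40],[0,0,0]],[50,[0,0,25],[0,0,0]],[50,[0,0,8],[0,0,0]],[50,[0,0,0],[0,0,0]]]}}

```text
clock: 22.88
eef_pos: [628.5, -37.5, 36.4]
tcp_rot: [3.142, -0.0, -3.075]
contact_force: [0.6, 0.4, -0.3]
opening: 0.586
```

Request:
{"op": "servo_tool", "data": {"rows": [[8,[0,0,0],[0,0,0]],[8,[0,0,0],[0,0,0]],[8,[0,0,0],[0,0,0]],[8,[0,0,0],[0,0,0]],[8,[0,0,0],[0,0,0]]], "force": 50}}

```text
clock: 23.5
eef_pos: [629.4, -38.3, 37.6]
tcp_rot: [-3.141, 0.002, -3.076]
contact_force: [-1.8, 1.2, 7.0]
opening: 0.153
```

```bash
python3 - <<'E'
from h import *
s=sense(); print(s["clock"],s["eef_pos"].round(1),s["tcp_rot"].round(4),s["contact_force"].round(1),s["wrist_torque"].round(2))
cal=get_calibration("wrist"); im=grab_frame("wrist"); sd=grab_frame("side")
cv2.imwrite("pics/v3.png",np.vstack([im,cv2.resize(sd[150:280,290:470],(640,462),interpolation=cv2.INTER_CUBIC)])[:,:][: 860:, :].astype(np.uint8))
i=cv2.imread("pics/v3.png"); cv2.imwrite("pics/v3.png",cv2.resize(i,None,fx=.69,fy=.69))
E
```

```text
23.5 [629.4 -38.3  37.6] [-3.1414e+00  2.1000e-03 -3.0762e+00] [-1.8  1.2  7. ] [0.03 0.07 0.05]
```

View pics/v3.png

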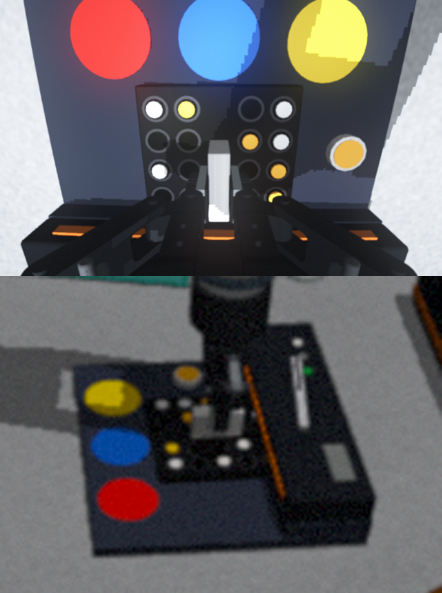

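The bar is gripped, with 13 mm opening, centred between the pads. Sliding the cassette out, then lifting.

Request:
{"op": "servo_tool", "data": {"rows": [[8,[4,0,0],[0,0,0]],[8,[8,0,0],[0,0,0]],[8,[8,0,0],[0,0,0]],[8,[8,0,0],[0,0,0]],[8,[8,0,0],[0,0,0]],[8,[8,0,0],[0,0,0]],[8,[4,0,0],[0,0,0]],[8,[0,0,0],[0,0,0]]]}}

```text
clock: 24.6
eef_pos: [581.7, -41.6, 37.6]
tcp_rot: [-3.141, 0.003, -3.076]
contact_force: [2.8, 0.1, 9.2]
opening: 0.152
```

Request:
{"op": "servo_tool", "data": {"rows": [[8,[0,0,-3],[0,0,0]],[8,[0,0,-8],[0,0,0]],[8,[0,0,-16],[0,0,0]],[8,[0,0,-24],[0,0,0]],[8,[0,0,-26],[0,0,0]],[8,[0,0,-26],[0,0,0]],[8,[0,0,-16],[0,0,0]],[8,[0,0,-6],[0,0,0]]]}}

```text
clock: 25.6
eef_pos: [580.9, -41.4, 162.5]
tcp_rot: [-3.141, 0.001, -3.076]
contact_force: [0.4, -0.6, -3.3]
opening: 0.153
```

```bash
python3 - <<'E'
from h import *
s=sense(); print(s["clock"],s["eef_pos"].round(1),s["tcp_rot"].round(4),s["contact_force"].round(1),s["wrist_torque"].round(2),s["opening"])
im=grab_frame("wrist"); sd=grab_frame("side")
cv2.imwrite("pics/v4.png",np.hstack([cv2.resize(im,None,fx=.6,fy=.6),cv2.resize(sd[120:280,290:470],(270,240),interpolation=cv2.INTER_CUBIC)]))
E
```

```text
25.6 [580.9 -41.4 162.5] [-3.1414e+00  1.4000e-03 -3.0761e+00] [ 0.4 -0.6 -3.3] [ 0.02  0.03 -0.03] 0.153048844900392
```

View pics/v4.png

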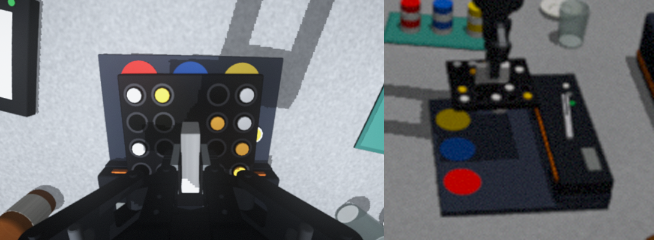

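The cassette is lifted clear and level, and the force reading matches its weight. Carrying it towards the stage.

Request:
{"op": "servo_tool", "data": {"rows": [[8,[0,0,0],[0,0,2]],[8,[0,0,0],[0,0,5.1]],[8,[0,0,0],[0,0,5.1]],[8,[0,0,0],[0,0,2]],[8,[-4,-15,0],[0,0,0]],[8,[-8,-30,0],[0,0,0]],[8,[-8,-35,0],[0,0,0]],[8,[-10,-40,0],[0,0,0]]]}}

```text
clock: 26.7
eef_pos: [588.1, -166.6, 161.1]
tcp_rot: [-3.141, -0.0, 2.961]
contact_force: [0.2, -0.4, -3.1]
opening: 0.156
```

Request:
{"op": "servo_tool", "data": {"rows": [[8,[-10,-40,0],[0,0,0]],[8,[-10,-40,0],[0,0,0]],[8,[-10,-40,0],[0,0,0]],[8,[-10,-35,0],[0,0,0]],[8,[-4,-17,0],[0,0,0]],[8,[0,-8,0],[0,0,0]],[8,[0,0,0],[0,0,0]],[8,[0,0,0],[0,0,0]]]}}

```text
clock: 27.7
eef_pos: [598.9, -348.7, 161.3]
tcp_rot: [3.141, -0.0, 2.96]
contact_force: [0.1, -0.3, -2.7]
opening: 0.15
```

```bash
python3 - <<'E'
from h import *
s=sense(); print(s["clock"],s["eef_pos"].round(1),s["tcp_rot"].round(4),s["contact_force"].round(1),s["wrist_torque"].round(2),s["opening"])
cal=get_calibration("wrist"); im=grab_frame("wrist"); np.save("w5.npy",cal,allow_pickle=True); cv2.imwrite("pics/w5.png",im)
E
```

```text
27.7 [ 598.9 -348.7  161.3] [ 3.1411e+00 -4.0000e-04  2.9602e+00] [ 0.1 -0.3 -2.7] [ 0.02 -0.06  0.02] 0.14999906218027362
```

View pics/w5.png

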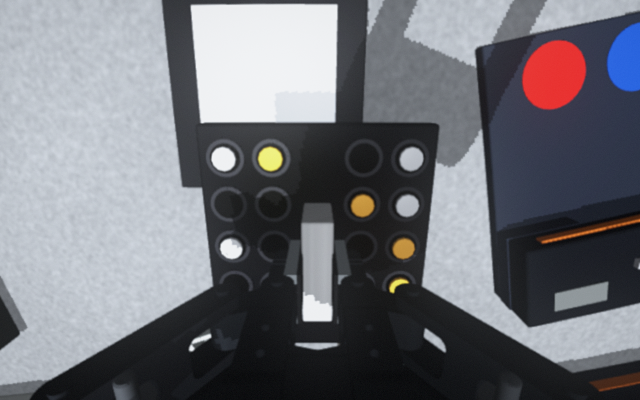

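The stage's white field shows with front corners (191,5) and (336,3), and the held cassette's front corners are at (199,125) and (439,124). Measuring both.

```bash
python3 - <<'E'
from h import *
cal=np.load("w5.npy",allow_pickle=True).item(); im=cv2.imread("pics/w5.png"); g=im.min(2).astype(float)
def edge(vals,th):  # subpixel crossing
    i=np.flatnonzero((vals[:-1]<th)!=(vals[1:]<th)); return i+ (th-vals[i])/(vals[i+1]-vals[i])
L=[];R=[];F=[]
for v in range(12,115,3):
    e=edge(g[v,:],150); a=[x for x in e if 180<x<205]; b=[x for x in e if 325<x<345]
    if a: L.append((a[-1],v))
    if b: R.append((b[0],v))
for u in range(200,328,4):
    a=[y for y in edge(g[:40,u],150) if y<15]
    if a: F.append((u,a[0]))
def line(P,z):
    w=p2w(cal,P,z).astype(np.float32); vx,vy,x,y=cv2.fitLine(w,cv2.DIST_HUBER,0,.01,.01).ravel(); return np.array([x,y]),np.array([vx,vy])
o=[line(P,20) for P in(L,R,F)]
for (p,d),n in zip(o,"LRF"): print(n,p.round(1),np.degrees(np.arctan2(d[1],d[0])).round(2))
X=lambda a,b:a[0]+a[1]*np.linalg.solve(np.c_[a[1],-b[1]],b[0]-a[0])[0]
l,r=X(o[0],o[2]),X(o[1],o[2]); print("corners",l.round(1),r.round(1),"width",np.linalg.norm(l-r).round(1))
d=(r-l)/np.linalg.norm(r-l); x=np.array([d[1],-d[0]]); print("yaw",np.degrees(np.arctan2(x[1],x[0])).round(2),"centre",((l+r)/2+65*x).round(1),((l+r)/2-65*x).round(1))
# cassette held: front edge, plate top z
ztop=161.3-37.6+15+12
for z in (ztop,):
    c=p2w(cal,[[199.5,124.5],[438.5,123.5]],z); d=c[1]-c[0]; x=np.array([d[1],-d[0]])/np.linalg.norm(d)
    print("cass",c.round(1),np.linalg.norm(d).round(1),np.degrees(np.arctan2(x[1],x[0])).round(2),(c.mean(0)+65*x).round(1))
# top view subpixel
ct=get_calibration("top"); t=cv2.imread("pics/top0.png"); m=np.zeros(t.shape[:2],np.uint8); w=(t.min(2)>150)
m[160:236,455:518]=w[160:236,455:518]; print("top",rect(ct,m,20), cv2.moments(m)["m10"]/m.sum(), p2w(ct,[cv2.moments(m)["m10"]/m.sum(),cv2.moments(m)["m01"]/m.sum()],20))
E
```

```text
L [ 472.6 -431.5] -10.81
R [ 492.2 -312.7] -10.78
F [ 437.2 -373. ] 79.37
corners [ 427.9 -423. ] [ 450.1 -304.7] width 120.4
yaw -10.63 centre [ 502.8 -375.8] [ 375.1 -351.9]
cass [[ 525.3 -392.7]
 [ 545.6 -279.4]] 115.0 -10.15 [ 599.4 -347.5]
top [ 503.1 -376.3  120.   130.3   79.1] 485.59759971761383 [[ 504.26825077 -378.62086839]]
```

Request:
{"op": "servo_tool", "data": {"rows": [[8,[0,0,0],[0,0,0.5]],[8,[10,-5,0],[0,0,0]],[8,[20,-10,0],[0,0,0]],[8,[24,-12,0],[0,0,0]],[8,[20,-10,0],[0,0,0]],[8,[11,-5.5,0],[0,0,0]],[8,[4.5,-2,0],[0,0,0]],[8,[0,0,0],[0,0,0]]]}}

```text
clock: 28.75
eef_pos: [502.8, -376.6, 161.4]
tcp_rot: [-3.142, 0.0, 2.95]
contact_force: [0.4, 0.0, -3.5]
opening: 0.15
```

Request:
{"op": "servo_tool", "data": {"rows": [[8,[0,0,10],[0,0,0]],[8,[0,0,25],[0,0,0]],[8,[0,0,25],[0,0,0]],[8,[0,0,20],[0,0,0]],[8,[0,0,15],[0,0,0]],[8,[0,0,10],[0,0,0]],[8,[0,0,5],[0,0,0]],[8,[0,0,0],[0,0,0]]]}}

```text
clock: 29.75
eef_pos: [502.7, -376.6, 51.4]
tcp_rot: [-3.142, 0.0, 2.951]
contact_force: [-0.3, -0.0, -2.4]
opening: 0.151
```

```bash
python3 - <<'E'
from h import *
s=sense(); print(s["clock"],s["eef_pos"].round(1),np.degrees(s["tcp_rot"]).round(2),s["contact_force"].round(1),s["wrist_torque"].round(2),s["opening"])
im=grab_frame("wrist"); sd=grab_frame("side")
cv2.imwrite("pics/v6.png",np.hstack([cv2.resize(im,None,fx=.6,fy=.6),cv2.resize(sd[240:380,260:400],(400,400),interpolation=cv2.INTER_CUBIC)[:240*1]]) if 0 else np.hstack([cv2.resize(im[:250],(512,200)),cv2.resize(sd[270:380,270:390],(218,200),interpolation=cv2.INTER_CUBIC)]))
E
```

```text
29.75 [ 502.7 -376.6   51.4] [-1.8000e+02  1.0000e-02  1.6905e+02] [-0.3 -0.  -2.4] [-0.    0.03  0.01] 0.15054069952039623
```

View pics/v6.png

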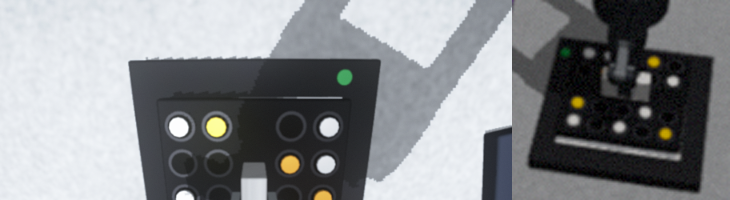

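The thin white sliver at the front right, (270–340, 97), suggests the yaw is about 0.4° over. I'll correct that and lower gently.

Request:
{"op": "servo_tool", "data": {"rows": [[8,[0,0.5,0],[0,0,-0.4]],[8,[0,0,3],[0,0,0]],[8,[0,0,2],[0,0,0]],[8,[0,0,1],[0,0,0]],[8,[0,0,1],[0,0,0]],[8,[0,0,1],[0,0,0]],[8,[0,0,0],[0,0,0]]]}}

```text
clock: 30.72
eef_pos: [502.7, -376.0, 43.2]
tcp_rot: [3.142, -0.0, 2.958]
contact_force: [0.3, -0.2, -3.4]
opening: 0.15
```

```bash
python3 - <<'E'
from h import *
s=sense(); print(s["clock"],s["eef_pos"].round(1),np.degrees(s["tcp_rot"]).round(2),s["contact_force"].round(1),s["wrist_torque"].round(2),s["opening"])
im=grab_frame("wrist"); sd=grab_frame("side")
cv2.imwrite("pics/v7.png",np.hstack([cv2.resize(im[60:200,140:500],(514,200)),cv2.resize(sd[270:380,270:390],(218,200),interpolation=cv2.INTER_CUBIC)]))
E
```

```text
30.725 [ 502.7 -376.    43.2] [ 1.8000e+02 -1.0000e-02  1.6946e+02] [ 0.3 -0.2 -3.4] [0.   0.02 0.09] 0.14957090131879172
```

View pics/v7.png

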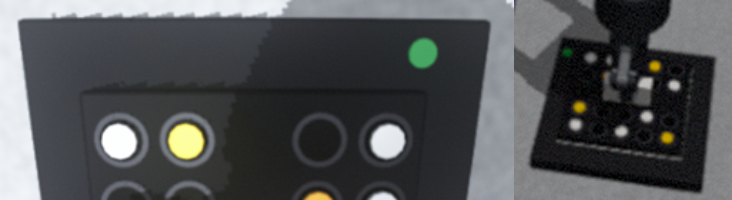

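Request:
{"op": "servo_tool", "data": {"rows": [[8,[0,0,0.5],[0,0,0]],[8,[0,0,0.5],[0,0,0]],[8,[0,0,0],[0,0,0]]]}}

```text
clock: 31.2
eef_pos: [502.8, -376.0, 42.6]
tcp_rot: [-3.142, 0.0, 2.958]
contact_force: [-1.3, 1.2, 2.6]
opening: 0.147
```

Request:
{"op": "servo_tool", "data": {"rows": [[16,[0,0,0],[0,0,0]],[20,[0,0,0],[0,0,0]],[35,[0,0,0],[0,0,0]],[50,[0,0,0],[0,0,0]],[50,[0,0,-10],[0,0,0]],[50,[0,0,-30],[0,0,0]],[50,[0,0,-50],[0,0,0]],[50,[0,0,-50],[0,0,0]]]}}

```text
clock: 32.2
eef_pos: [502.6, -375.9, 184.3]
tcp_rot: [-3.142, 0.0, 2.958]
contact_force: [0.6, -0.1, 0.1]
opening: 0.585
```

Request:
{"op": "servo_tool", "data": {"rows": [[50,[40,0,0],[0,0,0]],[50,[0,30,0],[0,0,0]],[50,[0,0,0],[0,0,0]]]}}

```text
clock: 32.58
eef_pos: [468.8, -338.0, 183.2]
tcp_rot: [3.142, 0.001, 2.959]
contact_force: [0.5, 0.0, -1.5]
opening: 0.588
```

```bash
python3 - <<'E'
from h import *
s=sense(); print(s["clock"],s["eef_pos"].round(1),np.degrees(s["tcp_rot"]).round(2))
cal=get_calibration("wrist"); im=grab_frame("wrist"); np.save("w8.npy",cal,allow_pickle=True); cv2.imwrite("pics/w8.png",im)
sd=grab_frame("side"); cv2.imwrite("pics/v8.png",np.hstack([im[0:400,0:500],cv2.resize(sd[270:380,270:390],(300,275),interpolation=cv2.INTER_CUBIC).astype(np.uint8) if 0 else cv2.copyMakeBorder(cv2.resize(sd[270:380,270:390],(300,275),interpolation=cv2.INTER_CUBIC),0,125,0,0,cv2.BORDER_CONSTANT)]))
E
```

```text
32.575 [ 468.8 -338.   183.2] [1.8000e+02 3.0000e-02 1.6951e+02]
```

View pics/v8.png

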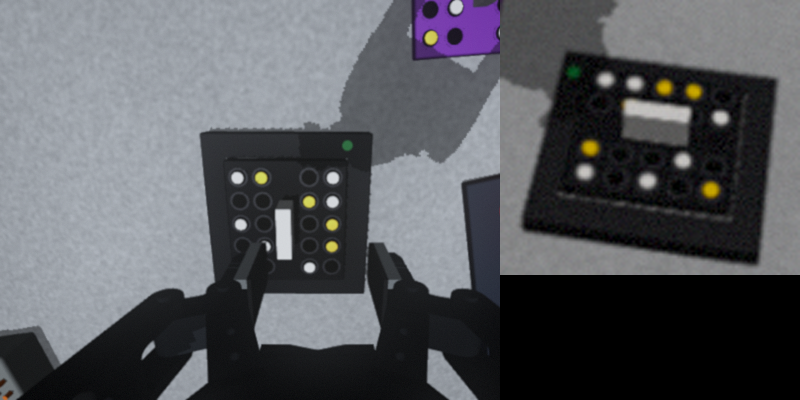

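The cassette rests square and level. Only hairline slivers of white show, on two sides in the side view at (645,207) and (740,150). Next I fetch the red jar and look from the top at the bare discs on the way.

Request:
{"op": "servo_tool", "data": {"rows": [[85,[0,0,0],[0,0,9.9]],[85,[0,0,0],[0,0,9.9]],[85,[0,0,0],[0,0,9.9]],[85,[0,0,0],[0,0,9.9]],[85,[20,17,0],[0,0,0]],[85,[41,33,0],[0,0,0]],[85,[41,33,0],[0,0,0]],[85,[41,33,0],[0,0,0]]]}}

```text
clock: 33.67
eef_pos: [466.7, -154.4, 182.5]
tcp_rot: [3.141, 0.001, 2.266]
contact_force: [0.9, 0.2, 0.3]
opening: 0.996
```

Request:
{"op": "servo_tool", "data": {"rows": [[85,[41,33,0],[0,0,0]],[85,[41,33,0],[0,0,0]],[85,[41,33,0],[0,0,0]],[85,[41,33,0],[0,0,0]],[85,[41,33,0],[0,0,0]],[85,[41,33,0],[0,0,0]],[85,[41,33,0],[0,0,0]],[85,[41,33,0],[0,0,0]]]}}

```text
clock: 34.67
eef_pos: [459.5, 267.7, 182.5]
tcp_rot: [3.141, 0.0, 2.266]
contact_force: [1.4, -0.7, 0.1]
opening: 0.997
```

Request:
{"op": "servo_tool", "data": {"rows": [[85,[41,33,0],[0,0,0]],[85,[25,18,0],[0,0,0]],[85,[0,0,0],[0,0,0]],[85,[0,0,0],[0,0,0]]]}}

```text
clock: 35.17
eef_pos: [455.8, 348.5, 182.0]
tcp_rot: [-3.141, 0.0, 2.267]
contact_force: [0.4, -0.7, -0.3]
opening: 0.994
```

```bash
python3 - <<'E'
from h import *
from m2 import meas
s=sense(); print(s["clock"],s["eef_pos"].round(1),np.degrees(s["tcp_rot"]).round(2))
t=grab_frame("top"); cv2.imwrite("pics/t9.png",t); k=t.copy(); k[:,:]=0; k[160:210,285:410]=t[160:210,285:410]; cv2.imwrite("pics/k.png",k)
ct=get_calibration("top")
try: meas("pics/k.png",ct,(300,160,400,200))
except Exception as e: print(e)
w=t.min(2)>140; 
m=t[150:245,440:530]; cv2.imwrite("pics/v9.png",np.hstack([cv2.resize(m,(379,400),interpolation=cv2.INTER_CUBIC),cv2.resize(grab_frame("wrist")[:,:],(400,250))]) if 0 else cv2.resize(m,(568,600),interpolation=cv2.INTER_CUBIC))
for d in trace("top","cassette"): print(round(d["conf"],2),rect(ct,d["mask"],32))
E
```

```text
35.175 [455.8 348.5 182. ] [-1.7995e+02  2.0000e-02  1.2986e+02]
yellow [529.5  32.6  58.3] [529.7  33.1]
blue [533.1 -44.7  58.8] [533.3 -45. ]
red [ 536.7 -122.7   56.8] [ 536.7 -122.9]
bar [393. 199.] [ 493.3 -149.3    0.    27.8    1. ]
row 156.1 yaw 2.57
0.57 [ 313.9 -157.   120.6  129.8   85.3]
```

View pics/v9.png

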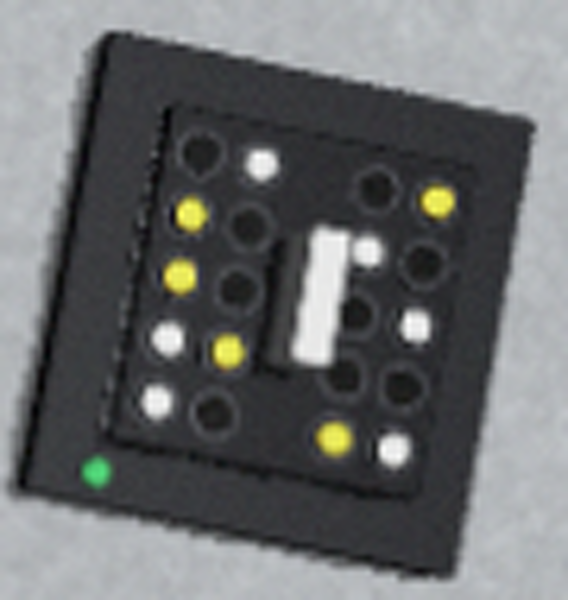

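The top view shows the cassette centred on the stage with a dark margin of even width all round. The disc positions agree between the cameras to 1 mm. Picking the red jar.

Request:
{"op": "servo_tool", "data": {"rows": [[85,[1,0,30],[0,0,0]],[85,[0,0,45],[0,0,0]],[85,[0,0,40],[0,0,0]],[85,[0,0,25],[0,0,0]],[85,[0,0,11],[0,0,0]],[85,[0,0,0],[0,0,0]]]}}

```text
clock: 36.02
eef_pos: [455.1, 349.4, 31.2]
tcp_rot: [-3.141, 0.0, 2.266]
contact_force: [0.4, -1.0, 0.1]
opening: 0.995
```

Request:
{"op": "servo_tool", "data": {"rows": [[30,[0,0,0],[0,0,0]],[30,[0,0,0],[0,0,0]],[30,[0,0,0],[0,0,0]],[30,[0,0,0],[0,0,0]],[30,[0,0,0],[0,0,0]]], "force": 40}}

```text
clock: 36.65
eef_pos: [455.4, 350.4, 32.4]
tcp_rot: [3.14, 0.0, 2.267]
contact_force: [-0.2, -1.4, 5.9]
opening: 0.477
```

Request:
{"op": "servo_tool", "data": {"rows": [[30,[0,0,-20],[0,0,0]],[30,[0,0,-40],[0,0,0]],[30,[0,0,-50],[0,0,0]],[30,[0,0,-20],[0,0,0]],[30,[0,0,0],[0,0,0]]]}}

```text
clock: 37.28
eef_pos: [455.8, 350.7, 163.2]
tcp_rot: [3.138, 0.0, 2.267]
contact_force: [0.1, -0.1, -2.2]
opening: 0.479
```

Request:
{"op": "servo_tool", "data": {"rows": [[30,[-22,-12,0],[0,0,0]],[30,[-45,-26,0],[0,0,0]],[30,[-45,-26,0],[0,0,0]],[30,[-45,-26,0],[0,0,0]],[30,[-45,-26,0],[0,0,0]],[30,[-45,-26,0],[0,0,0]],[30,[-45,-26,0],[0,0,0]],[30,[-45,-26,0],[0,0,0]]]}}

```text
clock: 38.28
eef_pos: [521.2, -34.6, 159.9]
tcp_rot: [-3.14, -0.001, 2.267]
contact_force: [0.6, 0.8, -1.2]
opening: 0.484
```

Request:
{"op": "servo_tool", "data": {"rows": [[30,[-45,-26,0],[0,0,0]],[30,[-25,-16,0],[0,0,0]],[30,[-8,-5,0],[0,0,0]],[30,[0,0,25],[0,0,0]],[30,[0,0,40],[0,0,0]],[30,[0,0,30],[0,0,0]],[30,[0,0,15],[0,0,0]],[30,[0,0,5],[0,0,0]]]}}

```text
clock: 39.28
eef_pos: [535.4, -122.3, 45.4]
tcp_rot: [-3.141, -0.001, 2.267]
contact_force: [1.0, 0.3, -0.1]
opening: 0.483
```

Request:
{"op": "servo_tool", "data": {"rows": [[30,[0,0,0],[0,0,0]],[30,[0,0,0],[0,0,0]]]}}

```text
clock: 39.52
eef_pos: [536.7, -123.1, 47.3]
tcp_rot: [3.141, 0.001, 2.267]
contact_force: [0.4, -0.7, -0.9]
opening: 0.482
```

Request:
{"op": "servo_tool", "data": {"rows": [[30,[0,0,3],[0,0,0]],[30,[0,0,1],[0,0,0]],[30,[0,0,0],[0,0,0]],[45,[0,0,0],[0,0,0]],[60,[0,0,0],[0,0,0]],[85,[0,0,0],[0,0,0]],[85,[0,0,0],[0,0,0]],[85,[0,0,-30],[0,0,0]]]}}

```text
clock: 40.52
eef_pos: [534.2, -122.6, 70.8]
tcp_rot: [-3.139, -0.003, 2.266]
contact_force: [0.2, -0.1, 0.4]
opening: 0.995
```

Request:
{"op": "servo_tool", "data": {"rows": [[85,[0,0,-50],[0,0,0]],[85,[-30,0,-50],[0,0,0]],[85,[-40,0,0],[0,0,0]],[85,[0,0,0],[0,0,0]],[85,[0,0,0],[0,0,0]]]}}

```text
clock: 41.15
eef_pos: [579.8, -176.3, 171.5]
tcp_rot: [-3.141, -0.002, 2.266]
contact_force: [-0.3, -0.6, -0.1]
opening: 0.993
```

```bash
cat > ov.py <<'E'
from h import *
import sys
def ov(out,todo,n=3):
    s=sense(); print(s["clock"],s["eef_pos"].round(1),np.degrees(s["tcp_rot"]).round(2))
    cal=get_calibration("wrist"); im=grab_frame("wrist"); np.save(out+".npy",cal,allow_pickle=True); cv2.imwrite(f"pics/{out}.png",im)
    b=cv2.resize(im,None,fx=n,fy=n,interpolation=cv2.INTER_CUBIC); t=np.linspace(0,2*np.pi,80); D=dict(yellow=(529.1,32.9),blue=(532.7,-44.9),red=(536.2,-122.7))
    C=[]
    for k in todo:
        for R,z,c in((29,15,(0,255,0)),(21,15,(0,255,255)),(21,80,(255,255,255))):
            p=w2p(cal,np.c_[D[k][0]+R*np.cos(t),D[k][1]+R*np.sin(t),0*t+z]); C.append(p); cv2.polylines(b,[(p*n+n//2).round().astype(int)],True,c,1)
    C=np.vstack(C); x0,y0=np.maximum((C.min(0)-12)*n,0).astype(int); x1,y1=((C.max(0)+12)*n).astype(int); cv2.imwrite(f"pics/{out}o.png",b[y0:min(y1,y0+600),x0:min(x1,x0+800)])
ov(sys.argv[1],sys.argv[2].split(","),int(sys.argv[3]))
E
python3 ov.py w10 red 5
```

```text
41.15 [ 579.8 -176.3  171.5] [-1.7995e+02 -1.0000e-01  1.2983e+02]
```

View pics/w10o.png

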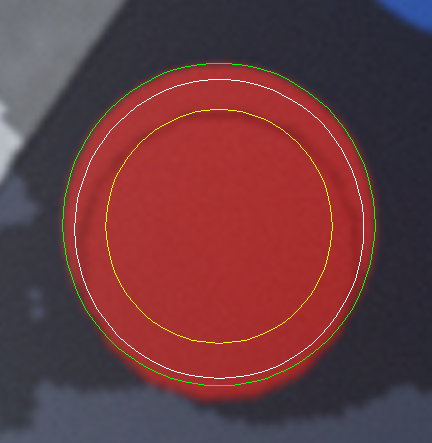

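The red disc fits its circle, but the lid (bottom edge at y=400, expected 378) sits about 3.5 mm off along tool −x. I'll regrasp it and nudge it over.

Request:
{"op": "servo_tool", "data": {"rows": [[85,[40,0,0],[0,0,0]],[85,[30,0,50],[0,0,0]],[85,[0,0,45],[0,0,0]],[85,[0,0,25],[0,0,0]],[85,[0,0,9],[0,0,0]],[85,[0,0,0],[0,0,0]]]}}

```text
clock: 41.95
eef_pos: [535.5, -122.6, 43.1]
tcp_rot: [-3.141, -0.001, 2.267]
contact_force: [0.4, -0.9, 0.4]
opening: 0.997
```

Request:
{"op": "servo_tool", "data": {"rows": [[30,[0,0,0],[0,0,0]],[30,[0,0,0],[0,0,0]],[30,[0,0,0],[0,0,0]],[30,[0,0,0],[0,0,0]],[30,[0,0,-5],[0,0,0]],[30,[3.5,0,0],[0,0,0]],[30,[0,0,3],[0,0,0]],[30,[0,0,2],[0,0,0]]]}}

```text
clock: 42.95
eef_pos: [533.5, -120.2, 44.2]
tcp_rot: [-3.141, -0.0, 2.267]
contact_force: [-11.1, 2.8, 37.0]
opening: 0.489
```

Request:
{"op": "servo_tool", "data": {"rows": [[30,[0,0,0],[0,0,0]],[45,[0,0,0],[0,0,0]],[60,[0,0,0],[0,0,0]],[85,[0,0,0],[0,0,0]],[85,[0,0,0],[0,0,0]],[85,[0,0,-30],[0,0,0]],[85,[0,0,-50],[0,0,0]],[85,[-30,0,-50],[0,0,0]]]}}

```text
clock: 43.95
eef_pos: [551.6, -142.5, 174.2]
tcp_rot: [-3.14, -0.002, 2.268]
contact_force: [2.5, -0.4, -1.3]
opening: 0.994
```

Request:
{"op": "servo_tool", "data": {"rows": [[85,[-43,0,0],[0,0,0]],[85,[0,0,0],[0,0,0]],[85,[0,0,0],[0,0,0]]]}}

```text
clock: 44.32
eef_pos: [579.4, -175.9, 172.4]
tcp_rot: [-3.141, -0.002, 2.266]
contact_force: [-0.8, -0.7, 0.4]
opening: 0.995
```

```bash
python3 ov.py w11 red 5
```

```text
44.325 [ 579.4 -175.9  172.4] [-1.7994e+02 -1.1000e-01  1.2983e+02]
```

View pics/w11o.png

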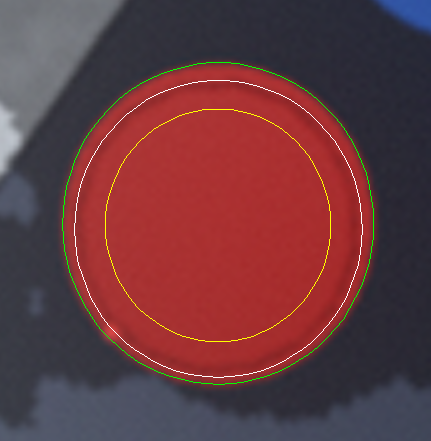

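The red jar is now concentric with its disc. Next is the blue jar: I'll view it from straight above and measure its lid before gripping.

Request:
{"op": "servo_tool", "data": {"rows": [[85,[18,14,0],[0,0,0]],[85,[40,32,0],[0,0,0]],[85,[40,32,0],[0,0,0]],[85,[40,32,0],[0,0,0]],[85,[40,32,0],[0,0,0]],[85,[40,32,0],[0,0,0]],[85,[40,32,0],[0,0,0]],[85,[40,32,0],[0,0,0]]]}}

```text
clock: 45.38
eef_pos: [570.4, 207.9, 173.1]
tcp_rot: [-3.141, -0.001, 2.267]
contact_force: [0.6, 0.1, -0.0]
opening: 0.994
```

Request:
{"op": "servo_tool", "data": {"rows": [[85,[40,32,0],[0,0,0]],[85,[23,16,0],[0,0,0]],[85,[0,0,0],[0,0,0]],[85,[0,0,0],[0,0,0]]]}}

```text
clock: 45.88
eef_pos: [567.5, 284.0, 173.0]
tcp_rot: [-3.141, -0.0, 2.267]
contact_force: [-0.5, -0.2, 0.5]
opening: 0.995
```

```bash
cat > lid.py <<'E'
from h import *
import sys
def lid(col,z):
    s=sense(); p=s["eef_pos"]; psi=s["tcp_rot"][2]; print(s["clock"],p.round(1),np.degrees(s["tcp_rot"]).round(2))
    cal=get_calibration("wrist"); im=grab_frame("wrist"); cv2.imwrite(f"pics/lid_{col}.png",im); hsv=cv2.cvtColor(im,cv2.COLOR_BGR2HSV); H,S,V=[hsv[...,i].astype(int) for i in range(3)]
    m=dict(yellow=(H>18)&(H<38)&(S>100)&(V>60),blue=(H>98)&(H<122)&(S>110)&(V>50),red=((H<6)|(H>174))&(S>120)&(V>60))[col]
    cs,_=cv2.findContours(m.astype(np.uint8),cv2.RETR_EXTERNAL,cv2.CHAIN_APPROX_NONE); c=max(cs,key=cv2.contourArea).reshape(-1,2)
    w=p2w(cal,c,z).astype(np.float32); (x,y),r=cv2.minEnclosingCircle(w); e=cv2.fitEllipse(c); ce=p2w(cal,e[0],z)[0]
    d=ce-p[:2]; X=np.array([np.cos(psi),np.sin(psi)]); Y=np.array([np.sin(psi),-np.cos(psi)])
    print(col,"circ",round(x,1),round(y,1),round(2*r,1),"ell",ce.round(1),np.round(e[0],1),"from TCP tool x,y",(d@X).round(1),(d@Y).round(1))
lid(sys.argv[1],float(sys.argv[2]))
E
python3 lid.py blue 69
```

```text
45.875 [567.5 284.  173. ] [-179.94   -0.    129.91]
blue circ 522.1 341.3 41.6 ell [521.8 341.7] [319.3 106.1] from TCP tool x,y 73.5 1.9
```

Request:
{"op": "servo_tool", "data": {"rows": [[85,[40,0,0],[0,0,0]],[85,[33,1,20],[0,0,0]],[85,[0,0,45],[0,0,0]],[85,[0,0,45],[0,0,0]],[85,[0,0,24],[0,0,0]],[85,[0,0,7],[0,0,0]],[85,[0,0,0],[0,0,0]]]}}

```text
clock: 46.8
eef_pos: [523.0, 340.2, 32.6]
tcp_rot: [3.142, 0.0, 2.266]
contact_force: [0.2, -0.6, 0.5]
opening: 0.992
```

Request:
{"op": "servo_tool", "data": {"rows": [[30,[0,0,0],[0,0,0]],[30,[0,0,0],[0,0,0]],[30,[0,0,0],[0,0,0]],[30,[0,0,0],[0,0,0]],[30,[0,0,0],[0,0,0]]]}}

```text
clock: 47.42
eef_pos: [523.2, 341.1, 33.3]
tcp_rot: [3.14, 0.0, 2.267]
contact_force: [-0.1, -1.4, 6.8]
opening: 0.486
```

Request:
{"op": "servo_tool", "data": {"rows": [[30,[0,0,-20],[0,0,0]],[30,[0,0,-40],[0,0,0]],[30,[0,0,-50],[0,0,0]],[30,[0,0,-20],[0,0,0]],[30,[0,0,0],[0,0,0]],[30,[0,0,0],[0,0,0]]]}}

```text
clock: 48.18
eef_pos: [522.0, 340.4, 161.7]
tcp_rot: [-3.141, -0.0, 2.266]
contact_force: [-0.6, 0.5, -1.8]
opening: 0.481
```

```bash
cat > ring.py <<'E'
from h import *
import sys
D=dict(yellow=(529.1,32.9),blue=(532.7,-44.9),red=(536.2,-122.7)); t=np.linspace(0,2*np.pi,180)
def ring(imf,cal,k,psi):
    g=cv2.GaussianBlur(cv2.imread(imf),(0,0),1).astype(np.float32).max(2); best=[]
    def samp(x,y,R,z): p=w2p(cal,np.c_[x+R*np.cos(t),y+R*np.sin(t),0*t+z]).astype(np.float32); return cv2.remap(g,p[None,:,0],p[None,:,1],cv2.INTER_LINEAR)[0]
    X=np.array([np.cos(psi),np.sin(psi)]); Y=np.array([np.sin(psi),-np.cos(psi)])
    for a in np.arange(-7,7.1,.5):
        for b in np.arange(-7,7.1,.5):
            c=np.array(D[k])+a*X+b*Y; s=np.clip(np.abs(samp(*c,20.2,80)-samp(*c,22.2,80)),0,8).mean(); best.append((s,a,b))
    best.sort(reverse=True); print(k,[tuple(np.round(x,1)) for x in best[:5]])
if __name__=="__main__":
    for n in sys.argv[2:]: pass
    for n in("w10","w11"): ring(f"pics/{n}.png",np.load(n+".npy",allow_pickle=True).item(),"red",np.radians(129.85))
E
python3 ring.py
```

```text
red [(np.float64(7.8), np.float64(-0.5), np.float64(0.0)), (np.float64(7.7), np.float64(-3.5), np.float64(0.5)), (np.float64(7.7), np.float64(-4.0), np.float64(0.0)), (np.float64(7.6), np.float64(0.0), np.float64(0.0)), (np.float64(7.6), np.float64(-3.5), np.float64(0.0))]
red [(np.float64(8.0), np.float64(0.5), np.float64(0.0)), (np.float64(7.9), np.float64(0.5), np.float64(0.5)), (np.float64(7.9), np.float64(1.0), np.float64(0.5)), (np.float64(7.9), np.float64(1.0), np.float64(0.0)), (np.float64(7.9), np.float64(1.5), np.float64(0.0))]
```

Request:
{"op": "servo_tool", "data": {"rows": [[30,[-20,-16,0],[0,0,0]],[30,[-43,-34,0],[0,0,0]],[30,[-43,-34,0],[0,0,0]],[30,[-43,-34,0],[0,0,0]],[30,[-43,-34,0],[0,0,0]],[30,[-43,-34,0],[0,0,0]],[30,[-40,-32,0],[0,0,0]],[30,[-20,-16,0],[0,0,0]]]}}

```text
clock: 49.18
eef_pos: [530.4, -39.0, 161.2]
tcp_rot: [-3.139, -0.001, 2.264]
contact_force: [-0.4, 0.3, -0.8]
opening: 0.48
```

Request:
{"op": "servo_tool", "data": {"rows": [[30,[-7.5,-5,0],[0,0,0]],[30,[0,0,25],[0,0,0]],[30,[0,0,40],[0,0,0]],[30,[0,0,30],[0,0,0]],[30,[0,0,15],[0,0,0]],[30,[0,0,4],[0,0,0]],[30,[0,0,0],[0,0,0]],[30,[0,0,0],[0,0,0]]]}}

```text
clock: 50.18
eef_pos: [533.9, -44.7, 49.3]
tcp_rot: [3.14, 0.001, 2.267]
contact_force: [1.1, -0.1, -0.6]
opening: 0.478
```

Request:
{"op": "servo_tool", "data": {"rows": [[30,[0.5,-0.7,3],[0,0,0]],[30,[0,0,1],[0,0,0]],[30,[0,0,0],[0,0,0]],[30,[0,0,0],[0,0,0]]]}}

```text
clock: 50.68
eef_pos: [532.2, -44.7, 44.4]
tcp_rot: [-3.142, -0.0, 2.266]
contact_force: [-0.3, -0.3, 0.3]
opening: 0.479
```

Request:
{"op": "servo_tool", "data": {"rows": [[30,[0,0,0.5],[0,0,0]],[45,[0,0,0],[0,0,0]],[60,[0,0,0],[0,0,0]],[85,[0,0,0],[0,0,0]],[85,[0,0,0],[0,0,0]],[85,[0,0,-30],[0,0,0]],[85,[0,0,-50],[0,0,0]],[85,[-30,0,-50],[0,0,0]]]}}

```text
clock: 51.68
eef_pos: [550.2, -66.9, 174.8]
tcp_rot: [-3.14, -0.002, 2.268]
contact_force: [2.3, -0.7, -0.4]
opening: 0.992
```

Request:
{"op": "servo_tool", "data": {"rows": [[85,[-42,0,0],[0,0,0]],[85,[0,0,0],[0,0,0]],[85,[0,0,0],[0,0,0]]]}}

```text
clock: 52.05
eef_pos: [577.3, -99.7, 173.0]
tcp_rot: [-3.141, -0.002, 2.266]
contact_force: [-1.2, 0.9, 0.2]
opening: 0.996
```

```bash
python3 ov.py w12 blue 5; python3 - <<'E'
from ring import *
c=np.load("w12.npy",allow_pickle=True).item()
ring("pics/w12.png",c,"blue",np.radians(129.85))
# disc/union contour
im=cv2.imread("pics/w12.png"); h=cv2.cvtColor(im,cv2.COLOR_BGR2HSV); m=cv2.inRange(h,(98,110,50),(122,255,255)); cs,_=cv2.findContours(m,0,cv2.CHAIN_APPROX_NONE); k=max(cs,key=cv2.contourArea)
print(p2w(c,cv2.fitEllipse(k)[0],15), cv2.minEnclosingCircle(p2w(c,k.reshape(-1,2),15).astype(np.float32)))
E
```

```text
52.05 [577.3 -99.7 173. ] [-1.7994e+02 -9.0000e-02  1.2983e+02]
blue [(np.float64(8.0), np.float64(0.0), np.float64(0.0)), (np.float64(8.0), np.float64(-0.5), np.float64(0.0)), (np.float64(8.0), np.float64(-1.0), np.float64(0.0)), (np.float64(8.0), np.float64(-1.0), np.float64(0.5)), (np.float64(8.0), np.float64(-0.5), np.float64(0.5))]
[[532.42299234 -44.29917216]] ((532.9566040039062, -44.87932586669922), 29.77150535583496)
```

Blue sits centred: best lid ring offset 0 to −1 mm, and nothing sticks out past the disc outline. Now yellow.

Request:
{"op": "servo_tool", "data": {"rows": [[85,[15,17,0],[0,0,0]],[85,[35,40,0],[0,0,0]],[85,[35,40,0],[0,0,0]],[85,[35,40,0],[0,0,0]],[85,[35,40,0],[0,0,0]],[85,[35,40,0],[0,0,0]],[85,[35,40,0],[0,0,0]],[85,[22,29,0],[0,0,0]]]}}

```text
clock: 53.1
eef_pos: [638.2, 275.9, 173.1]
tcp_rot: [-3.14, -0.001, 2.269]
contact_force: [0.9, -0.3, 0.3]
opening: 0.996
```

Request:
{"op": "servo_tool", "data": {"rows": [[85,[0,0,0],[0,0,0]],[85,[0,0,0],[0,0,0]]]}}

```text
clock: 53.35
eef_pos: [638.4, 272.6, 173.1]
tcp_rot: [-3.14, -0.0, 2.267]
contact_force: [0.3, -1.9, 0.5]
opening: 1.0
```

```bash
python3 lid.py yellow 69
```

```text
53.35 [638.4 272.6 173.1] [-1.7990e+02 -1.0000e-02  1.2991e+02]
yellow circ 592.2 330.7 40.9 ell [592.  331.1] [319.5 104.7] from TCP tool x,y 74.6 1.9
```

Request:
{"op": "servo_tool", "data": {"rows": [[85,[40,0,0],[0,0,0]],[85,[34,1,20],[0,0,0]],[85,[0,0,45],[0,0,0]],[85,[0,0,45],[0,0,0]],[85,[0,0,24],[0,0,0]],[85,[0,0,7],[0,0,0]],[85,[0,0,0],[0,0,0]]]}}

```text
clock: 54.28
eef_pos: [593.1, 329.7, 33.2]
tcp_rot: [-3.142, 0.0, 2.266]
contact_force: [0.9, -0.1, 0.5]
opening: 0.996
```

Request:
{"op": "servo_tool", "data": {"rows": [[30,[0,0,0],[0,0,0]],[30,[0,0,0],[0,0,0]],[30,[0,0,0],[0,0,0]],[30,[0,0,0],[0,0,0]],[30,[0,0,0],[0,0,0]]]}}

```text
clock: 54.9
eef_pos: [593.5, 330.7, 33.9]
tcp_rot: [3.14, 0.0, 2.267]
contact_force: [-0.3, -0.6, 6.7]
opening: 0.482
```

Request:
{"op": "servo_tool", "data": {"rows": [[30,[0,0,-20],[0,0,0]],[30,[0,0,-40],[0,0,0]],[30,[0,0,-50],[0,0,0]],[30,[0,0,-20],[0,0,0]],[30,[0,0,0],[0,0,0]],[30,[0,0,0],[0,0,0]]]}}

```text
clock: 55.65
eef_pos: [591.9, 329.8, 161.1]
tcp_rot: [-3.139, -0.0, 2.266]
contact_force: [1.6, -0.1, -2.5]
opening: 0.486
```

Request:
{"op": "servo_tool", "data": {"rows": [[30,[-12,-16,0],[0,0,0]],[30,[-27,-34,0],[0,0,0]],[30,[-27,-34,0],[0,0,0]],[30,[-27,-34,0],[0,0,0]],[30,[-27,-34,0],[0,0,0]],[30,[-27,-34,0],[0,0,0]],[30,[-24,-32,0],[0,0,0]],[30,[-12,-16,0],[0,0,0]]]}}

```text
clock: 56.65
eef_pos: [528.6, 37.6, 161.6]
tcp_rot: [-3.139, -0.001, 2.265]
contact_force: [-0.6, 0.4, -1.9]
opening: 0.482
```

Request:
{"op": "servo_tool", "data": {"rows": [[30,[-4.5,-5,0],[0,0,0]],[30,[0,0,25],[0,0,0]],[30,[0,0,40],[0,0,0]],[30,[0,0,30],[0,0,0]],[30,[0,0,15],[0,0,0]],[30,[0,0,4],[0,0,0]],[30,[0,0,0],[0,0,0]],[30,[0,0,0],[0,0,0]]]}}

```text
clock: 57.65
eef_pos: [530.4, 33.4, 49.8]
tcp_rot: [3.14, 0.001, 2.266]
contact_force: [-0.7, 0.8, -1.2]
opening: 0.482
```

Request:
{"op": "servo_tool", "data": {"rows": [[30,[0,0,2],[0,0,0]],[30,[0,0,0],[0,0,0]],[30,[0,0,0],[0,0,0]]]}}

```text
clock: 58.02
eef_pos: [529.7, 33.2, 46.9]
tcp_rot: [3.141, 0.0, 2.266]
contact_force: [-1.0, 0.5, -0.8]
opening: 0.481
```

Request:
{"op": "servo_tool", "data": {"rows": [[30,[0,-0.5,1.5],[0,0,0]],[30,[0,0,0.5],[0,0,0]],[30,[0,0,0],[0,0,0]]]}}

```text
clock: 58.4
eef_pos: [529.1, 32.9, 44.9]
tcp_rot: [-3.141, -0.0, 2.266]
contact_force: [-2.0, -0.1, 3.5]
opening: 0.48
```

Request:
{"op": "servo_tool", "data": {"rows": [[45,[0,0,0.5],[0,0,0]],[60,[0,0,0],[0,0,0]],[85,[0,0,0],[0,0,0]],[85,[0,0,0],[0,0,0]],[85,[0,0,-30],[0,0,0]],[85,[0,0,-50],[0,0,0]],[85,[-30,0,-50],[0,0,0]],[85,[-42,0,0],[0,0,0]]]}}

```text
clock: 59.4
eef_pos: [578.3, -22.5, 178.9]
tcp_rot: [3.136, 0.005, 2.268]
contact_force: [0.3, 0.5, -0.3]
opening: 0.995
```

Request:
{"op": "servo_tool", "data": {"rows": [[85,[0,0,0],[0,0,0]],[85,[0,0,0],[0,0,0]]]}}

```text
clock: 59.65
eef_pos: [574.4, -22.1, 173.6]
tcp_rot: [-3.14, -0.001, 2.266]
contact_force: [-0.4, -0.0, -0.3]
opening: 0.997
```

```bash
python3 ov.py w13 yellow 5; python3 - <<'E'
from ring import *
c=np.load("w13.npy",allow_pickle=True).item()
ring("pics/w13.png",c,"yellow",np.radians(129.85))
im=cv2.imread("pics/w13.png"); h=cv2.cvtColor(im,cv2.COLOR_BGR2HSV); m=cv2.inRange(h,(18,100,60),(38,255,255)); cs,_=cv2.findContours(m,0,cv2.CHAIN_APPROX_NONE); k=max(cs,key=cv2.contourArea)
print(p2w(c,cv2.fitEllipse(k)[0],15), cv2.minEnclosingCircle(p2w(c,k.reshape(-1,2),15).astype(np.float32)))
E
```

```text
59.65 [574.4 -22.1 173.6] [-1.7994e+02 -8.0000e-02  1.2982e+02]
yellow [(np.float64(8.0), np.float64(0.5), np.float64(0.0)), (np.float64(8.0), np.float64(0.0), np.float64(0.5)), (np.float64(8.0), np.float64(0.0), np.float64(0.0)), (np.float64(8.0), np.float64(-0.5), np.float64(0.0)), (np.float64(8.0), np.float64(-0.5), np.float64(-0.5))]
[[528.68760396  33.5738472 ]] ((529.0986328125, 33.08824920654297), 29.242908477783203)
```

Request:
{"op": "servo_tool", "data": {"rows": [[85,[0,0,-50],[0,0,0]],[85,[40,30,-30],[0,0,0]],[85,[45,36,0],[0,0,0]],[85,[45,36,0],[0,0,0]],[85,[45,36,0],[0,0,0]],[85,[45,36,0],[0,0,0]],[85,[0,0,0],[0,0,0]],[85,[0,0,0],[0,0,0]]]}}

```text
clock: 60.7
eef_pos: [566.9, 258.2, 253.6]
tcp_rot: [-3.14, -0.0, 2.268]
contact_force: [0.3, -0.4, 0.1]
opening: 0.997
```

```bash
python3 - <<'E'
from h import *
s=sense(); print(s["clock"],s["eef_pos"].round(1),s["contact_force"].round(1))
t=grab_frame("top"); sd=grab_frame("side"); R=lambda i,w,h:cv2.resize(i,(w,h),interpolation=cv2.INTER_CUBIC)
a=np.hstack([R(t[80:250,270:540],476,300),R(sd[150:380,250:450],260,300)]); b=np.hstack([R(cv2.imread("pics/w12o.png"),300,300),R(cv2.imread("pics/w13o.png"),300,300),np.zeros((300,136,3),np.uint8)])
cv2.imwrite("pics/fin.png",np.vstack([a,b]))
E
```

```text
60.7 [566.9 258.2 253.6] [ 0.3 -0.4  0.1]
```

View pics/fin.png

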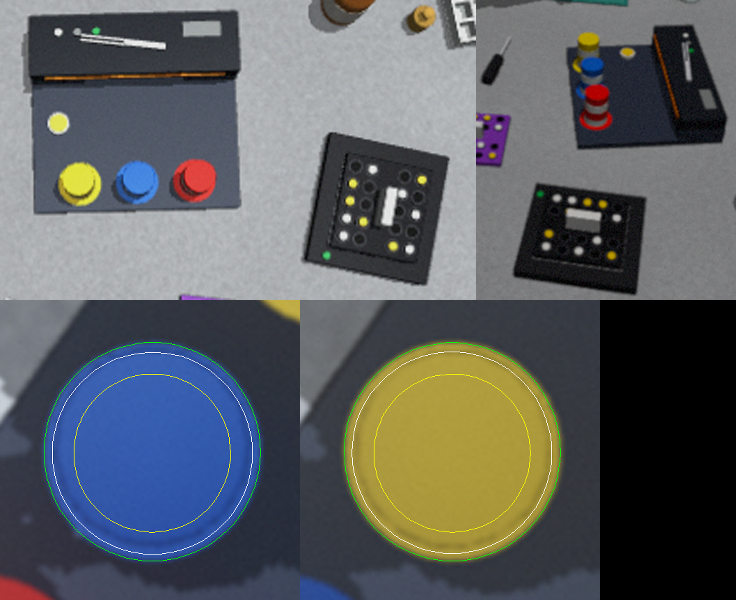

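The final picture shows all three jars upright on their own discs at (80,183), (137,182) and (194,180). The cassette is square on the stage at (378,207), and the arm is clear of everything. Handing in.

```bash
python3 -c "from rig import *; print(sign_off())"
```

```text
the job is handed in; nothing more can be done
None
```

The job is done and handed in at 60.7 s of the 139 s allowed. I moved the three jars to the green mat, slid the cassette 48 mm out from under the lip and lifted it level. I then set it on the stage's white field and put each jar back on its own disc.

**Jars:** The red jar first landed about 3.5 mm off centre, so I regrasped it and moved it over. The last overhead checks put all three within about 1 mm of their disc centres. The lid check is less exact, because the lid and disc outlines nearly coincide in the view; it could miss an error of up to about 2 mm.

**Cassette:** The last pictures show it square, with an even dark margin all round. Only hairline slivers of white show on two sides, so I take it to be within about 1 mm. The network did not find it on the stage in the top picture, so this rests on the pictures and the arm's readings.

**Forces:** During the red regrasp the wrist force briefly read 37 N as the held jar was pressed onto the deck. That is well under the 120 N wrist limit, and the load was on the held jar, not the gripper's body. Every other reading was 10 N or less.

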